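# Seat the neck plate on the three-ball mount

### The job

Take the three-cornered neck plate by its wooden peg and put it on the three-ball mount, each corner's groove over a ball, then press it down past the sprung catches so that they pull it fully home onto the balls; let go of it. Leave the round plate where it lies.

Things in the scene. Friction and masses are not known exactly. Their poses are not given: they have to be found in the camera images.
- tri_plate: Loose aluminium triangle, rounded corners 68 mm and edges 40 mm from centre, 8 mm thick, V groove under each corner (mouth 22 mm wide, running radially). Round wooden peg up its middle: 26 mm diameter, 60 mm tall (lowest 10 mm wider). Origin on peg axis at the grooves' lowest edges (bench level); plate top 18 mm, peg top 78 mm above. z up, x to one corner; any of 3 ways round fits.
- mount: Fixed dark steel disc, 176 mm diameter, with 3 steel balls (16 mm diameter) 48 mm from its middle, centres 30 mm above the bench. Between them 3 posts (62 to 83 mm from middle, 60 mm tall), each with a sprung brass nose pointing inward, 50 mm above the bench, tip 35 mm from the middle. Origin: middle of underside, on the bench. z up, x to one ball, the others at +-120 degrees.
- seat (a point): Where the plate's origin is when fully home: on the mount's axis, 30 mm above the bench, axes as the mount. Coming down corners over balls, the plate meets the noses about 15 mm above this and its weight alone does not pass them: pushing takes about 8 to 15 N. From about 7 mm above home the noses snap over its edges and pull it down onto the balls.
- round_plate: Bystander: loose aluminium plate with the same wooden peg, but round (116 mm diameter, on 3 rubber feet, no grooves). Leave it. Origin: underside centre, on the bench, z up along the peg.
There are look-alikes about, which are no part of the job. Leave any pink or purple look-alike of the tri_plate alone.

How it is judged:
By the outcome, as a careful person would: the job done as asked, in the order asked, and still so for the second after the job is handed in, with the robot touching nothing.
It also fails if it takes over 35 s, if anything falls off the work surface, if the arm or the gripper's body presses on something with over 40 N, if the wrist force passes 120 N, or if a joint passes its speed limit or range.

### The arm

A 6-joint arm with a two-finger parallel gripper is mounted at the origin on the work surface. World frame = base frame: x ahead of the robot, y to its left, z up, the work surface at z = 0. Lengths are in mm, angles in degrees, forces in N, time in s.
With the tool pointing down it reaches from about 350 to 850 mm from the base axis. Payload 8.1 kg.
Tool frame: the origin (TCP) lies at the very end of the fingers, on their centre line; the grasp point (between the pads) lies 19 mm behind it (r.grasp_offset is the distance from the TCP to the grasp point, in mm); z points along the fingers, y is the line along which they close (so a half turn about z gives the same grasp; the last joint's range is limited). The gripper opens to 85 mm and grips with 20 to 120 N. Pads are 22 mm wide; open, the fingers measure 114 mm over their backs; the gripper's body (76 mm by 85 mm) begins 54 mm behind the grasp point. The pads swing forward as they close: fully open they stand 13 mm farther back than shut.
Start: joints at [-4.893, 7.471, 85.268, -0, 87.261, -4.893], TCP at [600.004, 0.022, 231.292] pointing down, gripper open.
Joint ranges: [-169.43, 169.43], [-51.17, 129.36], [1.28, 143.12], [-76.62, 256.62], [0, 156.53], [-152.29, 152.29]. Speed limits (degrees/s): [136.94, 136.94, 159.86, 180, 180, 180].

### API

Orientations are given as [roll, pitch, yaw] about the fixed x, y, z axes, in that order (R = Rz(yaw) Ry(pitch) Rx(roll)).
In Python, from bench import r gives the robot as it stands.
- The arm moves only by the tool carry_out, never from a script. Its argument "commands" is a list of rows, each an object with "jaw": the finger opening in m, from 0 to 0.0854; "translation": the shift along the tool's x, y, z in m, a list of three; "spin": the turn about the tool's z in rad. A call has exactly 8 rows; each row shifts and turns the commanded pose from where the row before left it, along the tool's axes as they then stand; what a row does not reach is not made up. A row lasts 1/12 s, in which the tool goes at most 41.7 mm and 7.16 degrees, less where a joint would pass 70% of its speed; a pose out of reach is approached as far as the arm can. A call is refused whole if a number of a shift passes 0.0417 or a number of a turn 0.125, either way. A call with a gripper value outside its range is refused whole. The fingers move at their own pace and stop on an object; "squeeze" is the grip in N (left out, the last holds). Time passes only in rows, so rows that do not move let the fingers close, or fill a call up. It gives the time, the measured TCP pose, the force, the opening and the grip force at its end, in the units of the state.
- r.sense(): the state, without advancing time (a new reading comes with each control period).
- r.snapshot(name): name is "scene" or "side" or "wrist"; returns a dict with "pixels" (420x560x3 uint8, blue, green, red), "K" (3x3 intrinsics, pixels), "extrinsics" (4x4, takes a point from camera to world coordinates). Camera axes: x right, y down, z forward; pixel columns grow to the right and rows downward; lengths in mm; the calibration is good to about 2 mm. A picture is of the moment at which its call begins. There is no depth.
- r.hand_in(): hands the job in; it is judged then, once.
Trained networks look in a picture, given as the dict that the camera call returned (one of the last four; its "shot" number tells which), for a name from the list of things; names that differ only in an ending like _2 or _b are one class to them, and where a whole thing is asked for, a point or a joint stands for the part that bears it (a point fixed in the world has none). Each returns a list of dicts, best first, with "score" (0 to 1); they miss things now and then, are a little off and sometimes report something else, mostly with a low value. They report only what shows in the picture. A call takes as long as a camera call. They do not tell look-alikes from the thing itself.
- r.spot_in(picture, target): "xy" ([column, row] in pixels, amid what is visible of it).
- r.regions_of(picture, target): "pixels" (420x560 bool, what is visible of it) and "xy" ([column, row] in pixels, amid what is visible of it).
- r.landmark_of(picture, target): "xy" ([column, row] in pixels: a listed point, or the origin of a listed thing).
The state is a dict: "time": time; "joint_pos": joint angles; "qd": joint speeds; "joint_efforts": joint torques, N m; "tool_pos": TCP position; "tcp_rot": TCP orientation; "ft_force": force on the tool from outside, world axes, zero at the start; "wrist_torque": the same for the moment, N m; "finger_gap": finger opening in mm; "grip_force": force on a finger pad.
Only numpy, scipy, OpenCV 4.12 (cv2) and the standard library are available. Lean on these libraries where they do the work, as an engineer would, in place of code of your own. Each camera call takes 0.05 s, during which the arm holds its last target. There are 200 camera calls.

## Working session

There is one attempt and no reset: what is moved stays moved. The work goes in short steps, Python scripts to look and compute and a tool call to move; the robot and the scene stay as the last step left them, time stands still between calls to the robot, and variables do not carry over. Pictures are saved under pics/ and viewed, at most 10 in all, crops included, and the job is handed in when it is done.

Besides the shell and the picture viewer there is one more tool, called after "Emit:" in YAML: its name, and indented under it one key for each argument. carry_out: Moves the arm, as the interface text tells. Its arguments: {"type":"object","properties":{"commands":{"type":"array","items":{"type":"object","properties":{"jaw":{"type":"number"},"translation":{"type":"array","items":{"type":"number"}},"spin":{"type":"number"}}}},"squeeze":{"type":"number"}},"required":["commands"]}

```bash
mkdir -p pics
cat > h.py <<'E'
import numpy as np, cv2
from bench import r
def ray(p,xy):
    K=np.array(p["K"]);E=np.array(p["extrinsics"])
    d=E[:3,:3]@np.linalg.solve(K,[xy[0],xy[1],1]);return E[:3,3],d
def at(p,xy,z):
    o,d=ray(p,xy);return o+d*(z-o[2])/d[2]
def proj(p,X):
    K=np.array(p["K"]);E=np.array(p["extrinsics"])
    c=np.linalg.inv(E)@np.r_[X,1];u=K@c[:3];return u[:2]/u[2]
E
python3 - <<'E'
from h import *
P=[]
for n in("scene","side","wrist"):
    p=r.snapshot(n);P.append(p["pixels"])
    print(n,np.round(p["extrinsics"],2).tolist())
    for t in("tri_plate","mount","round_plate","seat"):
        for d in r.landmark_of(p,t): print(t,np.round(d["xy"],1),round(d["score"],2),np.round(at(p,d["xy"],30 if t=="seat" else 0)[:2]))
    cv2.imwrite(f"pics/{n}0.png",p["pixels"])
print(r.sense()["time"])
cv2.imwrite("pics/two.png",cv2.resize(np.hstack(P[:2]),(800,300)))
E
```

```text
scene [[-0.84, 0.44, -0.31, 882.8], [0.54, 0.67, -0.51, 777.18], [-0.01, -0.6, -0.8, 1150.55], [0.0, 0.0, 0.0, 1.0]]
tri_plate [297.2 294.7] 0.94 [547. 287.]
tri_plate [349.6 267.4] 0.93 [388. 296.]
tri_plate [349.2 342.6] 0.81 [514. 460.]
tri_plate [415.3 297.6] 0.65 [303. 457.]
mount [237.6 215.2] 0.84 [550. -14.]
mount [193.4 142.6] 0.74 [ 525. -340.]
round_plate [191.6 141.6] 0.79 [ 528. -347.]
seat [236.7 211.7] 0.77 [555.  -5.]
seat [192.3 141.5] 0.72 [ 535. -317.]
side [[0.83, -0.38, 0.42, -52.19], [-0.56, -0.55, 0.61, -673.33], [0.0, -0.74, -0.67, 872.55], [0.0, 0.0, 0.0, 1.0]]
tri_plate [213.5 146.7] 0.96 [509. 444.]
tri_plate [256.7 170.5] 0.73 [552. 276.]
tri_plate [200.6 186.8] 0.68 [387. 301.]
tri_plate [149.6 168.1] 0.67 [308. 455.]
mount [319.9 226.5] 0.7 [558.  -1.]
round_plate [408.7 331. ] 0.95 [ 517. -342.]
seat [322.5 222.4] 0.69 [551. -17.]
wrist [[1.0, 0.0, -0.0, 599.85], [0.0, -0.95, -0.32, 80.4], [-0.0, 0.32, -0.95, 373.4], [0.0, 0.0, 0.0, 1.0]]
mount [244.7 184.1] 0.57 [555. -10.]
round_plate [232.8 390.8] 0.73 [ 525. -340.]
seat [240.5 191.1] 0.73 [554. -11.]
0.75
```

View pics/scene0.png

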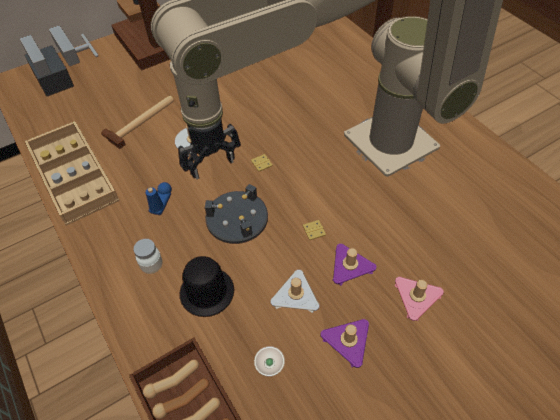

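View pics/side0.png

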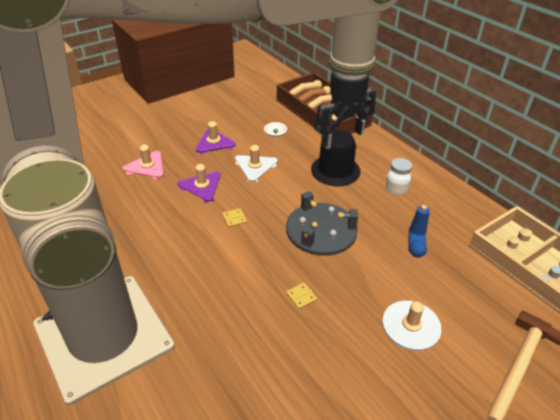

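Scene picture: candidates for tri_plate are the bare aluminium triangle (297,292), purple triangles (350,264) and (349,340), and a pink one (419,295); the round plate is hidden by the gripper at (190,141). By the description I choose the aluminium one at (297,292). The side picture shows it at (255,165), the mount at (321,227) and a tall black hat at (336,160).

Run:
```python
from h import *
a=cv2.imread("pics/scene0.png")[255:325,255:340];b=cv2.imread("pics/side0.png")[135:195,220:293]
w=cv2.imread("pics/wrist0.png")
c=np.zeros((420,800,3),np.uint8)
a=cv2.resize(a,(255,210),interpolation=2);b=cv2.resize(b,(255,210),interpolation=2)
c[:210,:255]=a;c[210:,:255]=b;c[:, 256:]=w[:,:544]
cv2.imwrite("pics/c1.png",c)
s=r.sense();print(s["tcp_rot"],s["tool_pos"],s["ft_force"])
```

```text
[1.79996402e+02 1.40102993e-03 9.00009832e+01] [6.00034397e+02 1.83672060e-02 2.31328596e+02] [-0.46284998  0.52229582 -0.26388339]
```

View pics/c1.png

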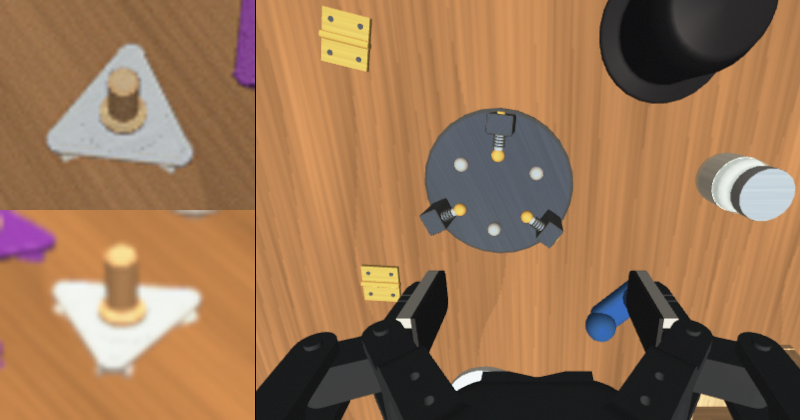

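The crop confirms the bare aluminium triangle with the peg and grooved corners. The wrist view shows the mount clearly, with balls at wrist pixels (205,165), (281,173) and (238,230).

```bash
cat >> h.py <<'E'
def blob(im,g,m,rad=9):
    x,y=map(int,g);ys,xs=np.mgrid[0:420,0:560];k=m(im.astype(int))&((xs-x)**2+(ys-y)**2<rad*rad)
    return np.array([xs[k].mean(),ys[k].mean()]),k.sum()
ball=lambda i:(i.min(2)>115)&(i.max(2)-i.min(2)<40)
nose=lambda i:(i[...,2]>140)&(i[...,2]-i[...,0]>70)
def mount(p,guess,mask,R,z,angs=None):
    X=[]
    for g in guess:
        c,n=blob(p["pixels"],g,mask);X.append(at(p,c,z)[:2]);print(np.round(c,1),n,end=" ")
    X=np.array(X);c=X.mean(0);d=X-c
    a=np.degrees(np.arctan2(d[:,1],d[:,0]))
    print("centre",c.round(1),"rad",np.hypot(*d.T).round(1),"ang",a.round(1));return c,a
E
python3 - <<'E'
from h import *
p=r.snapshot("wrist")
mount(p,[(205,165),(281,173),(238,230)],ball,48,31)
mount(p,[(242,156),(204,210),(271,217)],nose,35,50)
E
```

```text
[204.3 164.4] 157 [279.8 173. ] 149 [237.5 229.4] 128 centre [554.3  -9.5] rad [48.2 48.2 48.3] ang [143.4  23.5 -96.6]
[241.3 155.7] 122 [203.4 209.4] 116 [270.2 216.4] 111 centre [554.2  -9.8] rad [41.7 42.1 41.9] ang [  83.4 -156.6  -36.2]
```

Emit:
carry_out:
  commands:
    - {"translation":[0.03,0,0],"jaw":0.085}
    - {"translation":[0.04,0,0],"jaw":0.085}
    - {"translation":[0.04,-0.01,0],"jaw":0.085}
    - {"translation":[0.04,-0.01,0],"jaw":0.085}
    - {"translation":[0.04,-0.01,0],"jaw":0.085}
    - {"translation":[0.04,-0.01,0],"jaw":0.085}
    - {"translation":[0.02,-0.01,0],"jaw":0.085}
    - {"translation":[0,0,0],"jaw":0.085}

```text
invalid input
```

Run:
```python
from h import *
p=r.snapshot("wrist");s=r.sense();print(s["tool_pos"],s["tcp_rot"],s["time"])
cv2.imwrite("pics/w2.png",p["pixels"])
for d in r.landmark_of(p,"tri_plate"):print(d["xy"],d["score"],at(p,d["xy"],0))
```

```text
[ 6.00014934e+02 -2.71168354e-03  2.31327443e+02] [1.79997202e+02 1.17135449e-04 8.99960110e+01] 0.85
```

View pics/w2.png

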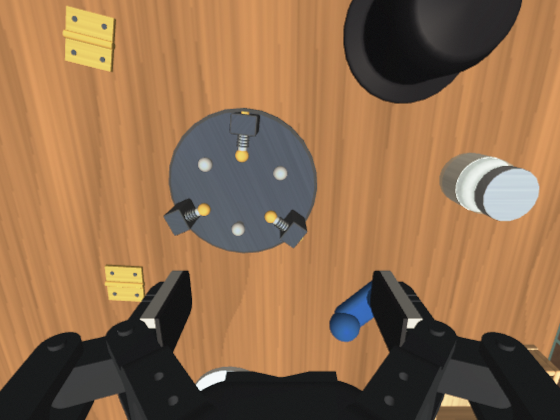

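The picture is unchanged because the move was refused (it probably needs "spin" too). The mount fit is clean: centre (554.3, -9.6), ball angle 23.4°.

Emit:
carry_out:
  commands:
    - {"translation":[0.03,0,0],"jaw":0.085,"spin":0}
    - {"translation":[0.04,0,0],"jaw":0.085,"spin":0}
    - {"translation":[0.04,-0.01,0],"jaw":0.085,"spin":0}
    - {"translation":[0.04,-0.01,0],"jaw":0.085,"spin":0}
    - {"translation":[0.04,-0.01,0],"jaw":0.085,"spin":0}
    - {"translation":[0.04,-0.01,0],"jaw":0.085,"spin":0}
    - {"translation":[0.04,-0.01,0],"jaw":0.085,"spin":0}
    - {"translation":[0.02,0,0],"jaw":0.085,"spin":0}

```text
time: 1.57
tool_pos: [547.8, 294.5, 231.5]
tcp_rot: [-180.0, -0.1, 90.2]
ft_force: [0.0, -0.1, -0.2]
finger_gap: 85.0
grip_force: 0.0
```

Run:
```python
from h import *
p=r.snapshot("wrist");p=r.snapshot("wrist");s=r.sense();print(s["tool_pos"],s["tcp_rot"],s["time"])
cv2.imwrite("pics/w3.png",p["pixels"])
for d in r.landmark_of(p,"tri_plate"):print(d["xy"],d["score"],at(p,d["xy"],0))
```

```text
[548.79447485 293.80577954 231.21517983] [-1.79991548e+02 -6.06751544e-02  9.02685526e+01] 1.6667
[288.0, 179.4] 0.89 [556.28622078 292.46810019   0.        ]
[48.2, 22.8] 0.87 [302.83497036 458.56888482   0.        ]
[150.9, 181.1] 0.86 [389.40773145 289.4564551    0.        ]
[251.6, 26.1] 0.76 [516.0191817  456.54422877   0.        ]
```

View pics/w3.png

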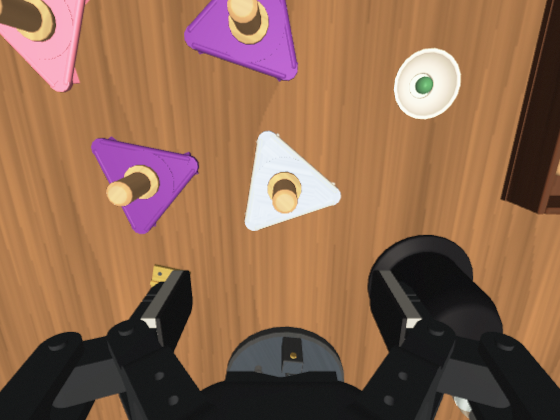

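The wrist view shows the aluminium plate at (288,180) with peg top (285,201), the nearest purple at (147,182), and the hat at (430,290).

```bash
cat > fit.py <<'E'
from h import *
def fit():
    p=r.snapshot("wrist");im=p["pixels"].astype(int)
    m=((im.min(2)>150)&(im.max(2)-im.min(2)<60)).astype(np.uint8)
    cs,_=cv2.findContours(m,0,cv2.CHAIN_APPROX_NONE)
    cs=[c for c in cs if cv2.contourArea(c)>1000]
    for c in cs:
        mm=cv2.moments(c);q=(mm["m10"]/mm["m00"],mm["m01"]/mm["m00"])
        W=np.array([at(p,x,18)[:2] for x in c[:,0]],np.float32)
        ar,t=cv2.minEnclosingTriangle(W[:,None]);t=t[:,0];ce=t.mean(0);d=t-ce
        print(np.round(q),len(c),"tri centre",ce.round(1),"centroid",at(p,q,18)[:2].round(1),"rad",np.hypot(*d.T).round(1),"ang",np.degrees(np.arctan2(d[:,1],d[:,0])).round(1))
        # rounded corners: farthest points
        dd=W-ce;a=np.degrees(np.arctan2(dd[:,1],dd[:,0]));rr=np.hypot(*dd.T)
        for v in np.degrees(np.arctan2(d[:,1],d[:,0])):
            k=abs((a-v+180)%360-180)<25; print(" corner r",rr[k].max().round(1),end="")
        print()
    return p
E
python3 - <<'E'
from fit import *
p=fit();im=p["pixels"].astype(int)
g=cv2.GaussianBlur(p["pixels"][150:240,235:345],(3,3),0)
c,n=blob(im,(285,201),lambda i:(i[...,2]-i[...,0]>50)&(i[...,2]>190),15);print("peg top",c,n,at(p,c,78))
print(r.sense()["time"])
E
```

```text
[283. 180.] 281 tri centre [552.1 288. ] centroid [551.3 289.9] rad [80.8 80.6 80.2] ang [  -9.8 -130.2  110.1]
 corner r 66.6 corner r 68.4 corner r 67.2
[427.  77.] 196 tri centre [699.7 399. ] centroid [700.8 400.6] rad [70.9 66.2 69.4] ang [151.   31.7 -85.3]
 corner r 34.5 corner r 36.1 corner r 35.0
peg top [283.77045455 197.21590909] 440 [551.89136491 287.0642312   78.        ]
1.7667
```

Plate: centre (552.1, 287.8), corner angle -10°. It needs +33.4° to match the mount.

Emit:
carry_out:
  commands:
    - {"translation":[-0.006,0.003,0],"jaw":0.085,"spin":0}
    - {"translation":[0,0,0.02],"jaw":0.085,"spin":0}
    - {"translation":[0,0,0.03],"jaw":0.085,"spin":0}
    - {"translation":[0,0,0.03],"jaw":0.085,"spin":0}
    - {"translation":[0,0,0.03],"jaw":0.085,"spin":0}
    - {"translation":[0,0,0.02],"jaw":0.085,"spin":0}
    - {"translation":[0,0,0],"jaw":0.085,"spin":0}
    - {"translation":[0,0,0],"jaw":0.085,"spin":0}

```text
time: 2.43
tool_pos: [552.6, 281.9, 100.2]
tcp_rot: [-179.8, 0.1, 89.9]
ft_force: [-0.5, -0.5, 0.8]
finger_gap: 84.9
grip_force: 0.0
```

Run:
```python
from fit import *
p=fit();cv2.imwrite("pics/w4.png",p["pixels"])
s=r.sense();print(s["tool_pos"],s["tcp_rot"],s["time"])
```

```text
[280. 200.] 578 tri centre [552.5 288.4] centroid [551.5 295.7] rad [80.1 80.3 80.2] ang [ -10.2 -130.2  109.7]
 corner r 66.2 corner r 68.6 corner r 66.6
[511.  47.] 321 tri centre [702.1 395.2] centroid [699.6 397.3] rad [64.5 65.6 56.6] ang [153.8  25.4 -91.5]
 corner r 38.6 corner r 33.6 corner r 30.9
[553.9316023  282.82169031 102.35741064] [ 1.79963308e+02 -3.95873826e-03  8.99001367e+01] 2.4833
```

View pics/w4.png

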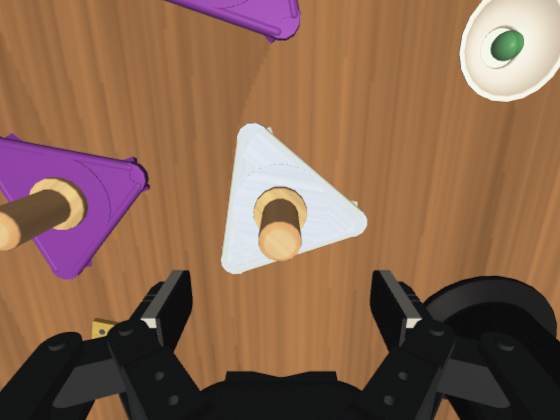

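The plate lies as fitted, with peg top at (280,241), central between the fingers. The commanded pose needs about +4 mm along tool x; then I descend and close.

Emit:
carry_out:
  commands:
    - {"translation":[0.004,-0.001,0],"jaw":0.085,"spin":0}
    - {"translation":[0,0,0.022],"jaw":0.085,"spin":0}
    - {"translation":[0,0,0.022],"jaw":0.085,"spin":0}
    - {"translation":[0,0,0.022],"jaw":0.085,"spin":0}
    - {"translation":[0,0,0],"jaw":0.085,"spin":0}
    - {"translation":[0,0,0],"jaw":0.02,"spin":0}
    - {"translation":[0,0,0],"jaw":0.01,"spin":0}
    - {"translation":[0,0,0],"jaw":0.01,"spin":0}
  squeeze: 80

```text
time: 3.15
tool_pos: [553.9, 288.9, 38.2]
tcp_rot: [179.8, -0.1, 90.0]
ft_force: [1.1, 0.3, 0.1]
finger_gap: 51.0
grip_force: 0.0
```

Emit:
carry_out:
  commands:
    - {"translation":[0,0,0],"jaw":0.01,"spin":0}
    - {"translation":[0,0,0],"jaw":0.01,"spin":0}
    - {"translation":[0,0,0],"jaw":0.01,"spin":0}
    - {"translation":[0,0,0],"jaw":0.01,"spin":0}
    - {"translation":[0,0,0],"jaw":0.01,"spin":0}
    - {"translation":[0,0,0],"jaw":0.01,"spin":0}
    - {"translation":[0,0,0],"jaw":0.01,"spin":0}
    - {"translation":[0,0,0],"jaw":0.01,"spin":0}

```text
time: 3.82
tool_pos: [553.2, 288.5, 37.2]
tcp_rot: [179.9, -0.1, 90.0]
ft_force: [-0.9, -0.2, 6.2]
finger_gap: 24.3
grip_force: 78.2
```

Emit:
carry_out:
  commands:
    - {"translation":[0,0,-0.01],"jaw":0.01,"spin":0}
    - {"translation":[0,0,-0.025],"jaw":0.01,"spin":0}
    - {"translation":[0,0,-0.03],"jaw":0.01,"spin":0}
    - {"translation":[0,0,-0.03],"jaw":0.01,"spin":0}
    - {"translation":[0,0,-0.03],"jaw":0.01,"spin":0}
    - {"translation":[0,0,-0.025],"jaw":0.01,"spin":0}
    - {"translation":[0,0,0],"jaw":0.01,"spin":0}
    - {"translation":[0,0,0],"jaw":0.01,"spin":0}

```text
time: 4.48
tool_pos: [553.2, 288.5, 187.9]
tcp_rot: [179.8, -0.1, 90.0]
ft_force: [-0.8, -0.4, -2.4]
finger_gap: 23.9
grip_force: 78.9
```

Run:
```python
from h import *
A=[]
for n in("wrist","side"):
    p=r.snapshot(n);A.append(p["pixels"])
    if n=="wrist":
        print(p["extrinsics"])
        for X in ([553,288,185],):print(proj(p,X))
ss=[r.sense() for _ in range(1)]
s=ss[0];print(s["tool_pos"],s["tcp_rot"],s["ft_force"],s["finger_gap"],s["grip_force"])
cv2.imwrite("pics/w5.png",cv2.resize(np.hstack(A),(800,300)))
cv2.imwrite("pics/w5w.png",A[0])
```

```text
[[ 9.99995380e-01 -6.03240018e-04  2.97914705e-03  5.52439049e+02]
 [ 3.64241470e-04 -9.49264897e-01 -3.14477380e-01  3.68661452e+02]
 [ 3.01770506e-03  3.14477012e-01 -9.49260292e-01  3.30215913e+02]
 [ 0.00000000e+00  0.00000000e+00  0.00000000e+00  1.00000000e+00]]
[280.9434538  269.62111059]
[551.11581029 287.65457933 183.83155118] [-1.79879068e+02  4.91828161e-02  8.99996545e+01] [-0.38937848  0.15736163 -2.53102414] 24.19576192804475 78.82925217840238
```

View pics/w5.png

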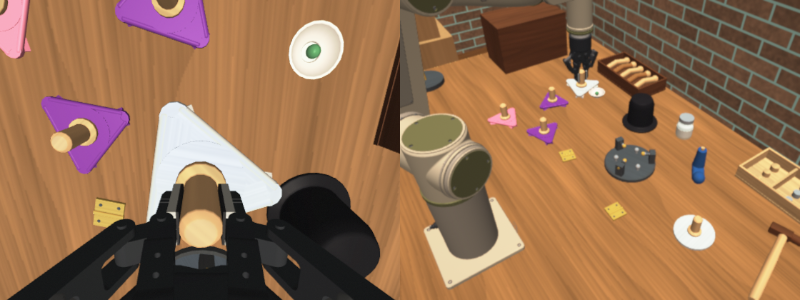

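The wrist picture shows the plate held (corners near (241,146) and (390,278) full scale), level as far as visible; the side picture shows it lifted clear. Now I'll measure its angle in hand.

Run:
```python
from h import *
from scipy.optimize import least_squares
p=r.snapshot("wrist");im=p["pixels"].astype(int)
m=((im.min(2)>140)&(im.max(2)-im.min(2)<60)).astype(np.uint8)
cs,_=cv2.findContours(m,0,cv2.CHAIN_APPROX_NONE);c=max(cs,key=cv2.contourArea)[:,0]
# edge between top corner and right corner
A,B=np.array([241,146.]),np.array([390,278.])
t=(c-A)@(B-A)/((B-A)@(B-A));n=np.cross((B-A)/np.linalg.norm(B-A),c-A)
E=c[(t>.2)&(t<.85)&(abs(n)<20)]
for z in(164,168,172):
    W=np.array([at(p,x,z)[:2] for x in E]);v=cv2.fitLine(W.astype(np.float32),cv2.DIST_HUBER,0,.01,.01)[:,0]
    nn=np.array([-v[1],v[0]]);d=(v[2:]-[552,288])@nn
    if d<0:nn,d=-nn,-d
    print(z,len(E),"normal ang",np.degrees(np.arctan2(nn[1],nn[0])),"dist",d, "resid",abs((W-v[2:])@nn).mean())
print([np.round(at(p,x,168),1) for x in (A,B)])
p=r.snapshot("side")
print(np.linalg.inv(p["extrinsics"])@[552,288,150,1])
```

```text
164 103 normal ang 49.71287 dist 37.40728124909583 resid 0.32072914093776955
168 103 normal ang 49.7132 dist 37.98232266968989 resid 0.3127842099917273
172 103 normal ang 49.713226 dist 38.55729268496361 resid 0.30486057851504084
[array([531., 349., 168.]), array([613.2, 274.7, 168. ])]
[-4.49144149e+01 -2.24348574e+02  1.32624116e+03  1.00000000e+00]<stdin>:8: DeprecationWarning: Arrays of 2-dimensional vectors are deprecated. Use arrays of 3-dimensional vectors instead. (deprecated in NumPy 2.0)
```

Emit:
carry_out:
  commands:
    - {"translation":[-0.02,0.002,0],"jaw":0.01,"spin":0}
    - {"translation":[-0.04,0,0],"jaw":0.01,"spin":0}
    - {"translation":[-0.04,0,0],"jaw":0.01,"spin":0}
    - {"translation":[-0.04,0,0],"jaw":0.01,"spin":0}
    - {"translation":[-0.04,0,0],"jaw":0.01,"spin":0}
    - {"translation":[-0.04,0,0],"jaw":0.01,"spin":0}
    - {"translation":[-0.04,0,0],"jaw":0.01,"spin":0}
    - {"translation":[-0.0376,0,0],"jaw":0.01,"spin":0}

```text
time: 5.35
tool_pos: [552.6, -11.6, 183.5]
tcp_rot: [-179.8, -0.0, 90.0]
ft_force: [1.0, 0.0, -2.3]
finger_gap: 24.3
grip_force: 78.9
```

Emit:
carry_out:
  commands:
    - {"translation":[0,0,0],"jaw":0.01,"spin":-0.05}
    - {"translation":[0,0,0],"jaw":0.01,"spin":-0.1}
    - {"translation":[0,0,0],"jaw":0.01,"spin":-0.1}
    - {"translation":[0,0,0],"jaw":0.01,"spin":-0.1}
    - {"translation":[0,0,0],"jaw":0.01,"spin":-0.1}
    - {"translation":[0,0,0],"jaw":0.01,"spin":-0.1}
    - {"translation":[0,0,0],"jaw":0.01,"spin":-0.038}
    - {"translation":[0,0,0],"jaw":0.01,"spin":0}

```text
time: 6.02
tool_pos: [553.0, -9.5, 183.4]
tcp_rot: [-179.9, -0.1, 123.8]
ft_force: [0.0, -0.0, -2.4]
finger_gap: 24.4
grip_force: 79.0
```

Emit:
carry_out:
  commands:
    - {"translation":[0,0,0.02],"jaw":0.01,"spin":0}
    - {"translation":[0,0,0.02],"jaw":0.01,"spin":0}
    - {"translation":[0,0,0.02],"jaw":0.01,"spin":0}
    - {"translation":[0,0,0.01],"jaw":0.01,"spin":0}
    - {"translation":[0,0,0],"jaw":0.01,"spin":0}
    - {"translation":[0,0,0],"jaw":0.01,"spin":0}
    - {"translation":[0,0,0],"jaw":0.01,"spin":0}
    - {"translation":[0,0,0],"jaw":0.01,"spin":0}

```text
time: 6.68
tool_pos: [555.1, -9.7, 116.9]
tcp_rot: [179.9, 0.1, 123.7]
ft_force: [0.3, 0.2, -2.6]
finger_gap: 24.1
grip_force: 78.9
```

Run:
```python
from h import *
A=[]
for n in("wrist","scene","side"):
    p=r.snapshot(n);A.append(p["pixels"])
    if n!="wrist": print(n,proj(p,[554.3,-9.6,60]))
T=[r.sense()]
for _ in range(5): r.snapshot("wrist");T.append(r.sense())
print(np.mean([t["tool_pos"] for t in T],0),np.mean([t["tcp_rot"][2] for t in T]),T[-1]["ft_force"],T[-1]["time"])
c=np.zeros((600,800,3),np.uint8)
c[:300,:400]=cv2.resize(A[0],(400,300))
for k,(a,n) in enumerate(((A[1],"s"),(A[2],"d"))):
    u=(237,200) if k==0 else (322,215)
    q=a[u[1]-50:u[1]+50,u[0]-66:u[0]+67];c[300:,400*k:400*k+400]=cv2.resize(q,(400,300),interpolation=2)
cv2.imwrite("pics/w6.png",c)
```

```text
scene [234.92653536 203.94644717]
side [322.49855147 211.07750762]
[554.38364737  -9.61991321 115.9381008 ] 123.68660832132731 [-1.01539095 -0.19467999 -2.8205476 ] 7.0833
```

View pics/w6.png

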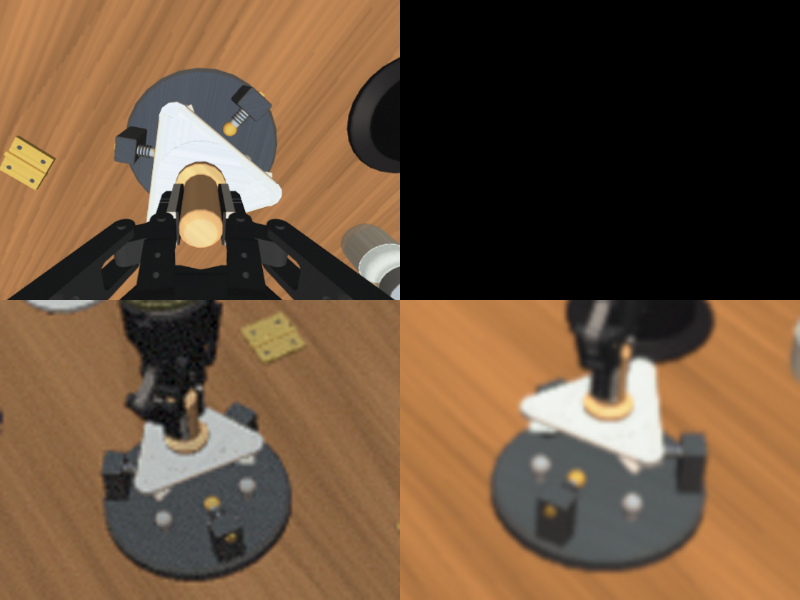

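The plate hangs level over the mount (wrist), each corner over a ball and each edge facing a nose in the scene and side crops. Going down gently.

Emit:
carry_out:
  commands:
    - {"translation":[0,0,0.012],"jaw":0.01,"spin":0}
    - {"translation":[0,0,0.012],"jaw":0.01,"spin":0}
    - {"translation":[0,0,0.004],"jaw":0.01,"spin":0}
    - {"translation":[0,0,0.003],"jaw":0.01,"spin":0}
    - {"translation":[0,0,0.003],"jaw":0.01,"spin":0}
    - {"translation":[0,0,0.003],"jaw":0.01,"spin":0}
    - {"translation":[0,0,0.003],"jaw":0.01,"spin":0}
    - {"translation":[0,0,0],"jaw":0.01,"spin":0}

```text
time: 7.75
tool_pos: [555.4, -9.4, 76.5]
tcp_rot: [179.9, 0.1, 123.7]
ft_force: [2.0, 1.1, 1.4]
finger_gap: 24.4
grip_force: 79.5
```

Emit:
carry_out:
  commands:
    - {"translation":[0,0,0.0015],"jaw":0.01,"spin":0}
    - {"translation":[0,0,0.0015],"jaw":0.01,"spin":0}
    - {"translation":[0,0,0.0015],"jaw":0.01,"spin":0}
    - {"translation":[0,0,0.0015],"jaw":0.01,"spin":0}
    - {"translation":[0,0,0],"jaw":0.01,"spin":0}
    - {"translation":[0,0,0],"jaw":0.01,"spin":0}
    - {"translation":[0,0,0],"jaw":0.01,"spin":0}
    - {"translation":[0,0,0],"jaw":0.01,"spin":0}

```text
time: 8.42
tool_pos: [553.8, -8.9, 68.1]
tcp_rot: [180.0, -0.1, 123.7]
ft_force: [4.8, 3.7, -7.7]
finger_gap: 24.3
grip_force: 78.7
```

The catches now pull the plate down. I'll press on to home.

Emit:
carry_out:
  commands:
    - {"translation":[0,0,0.001],"jaw":0.01,"spin":0}
    - {"translation":[0,0,0.001],"jaw":0.01,"spin":0}
    - {"translation":[0,0,0.001],"jaw":0.01,"spin":0}
    - {"translation":[0,0,0.001],"jaw":0.01,"spin":0}
    - {"translation":[0,0,0],"jaw":0.01,"spin":0}
    - {"translation":[0,0,0],"jaw":0.01,"spin":0}
    - {"translation":[0,0,0],"jaw":0.01,"spin":0}
    - {"translation":[0,0,0],"jaw":0.01,"spin":0}

```text
time: 9.08
tool_pos: [554.7, -8.6, 67.3]
tcp_rot: [179.9, -0.0, 123.7]
ft_force: [-5.5, 5.6, 18.3]
finger_gap: 24.2
grip_force: 81.5
```

Contact force of 18 N: it is on the balls. Opening and lifting away.

Emit:
carry_out:
  commands:
    - {"translation":[0,0,0],"jaw":0.055,"spin":0}
    - {"translation":[0,0,0],"jaw":0.055,"spin":0}
    - {"translation":[0,0,0],"jaw":0.055,"spin":0}
    - {"translation":[0,0,0],"jaw":0.055,"spin":0}
    - {"translation":[0,0,0],"jaw":0.055,"spin":0}
    - {"translation":[0,0,0],"jaw":0.055,"spin":0}
    - {"translation":[0,0,0],"jaw":0.055,"spin":0}
    - {"translation":[0,0,0],"jaw":0.055,"spin":0}

```text
time: 9.75
tool_pos: [553.9, -9.6, 65.2]
tcp_rot: [-180.0, -0.0, 123.7]
ft_force: [0.8, -0.2, 0.9]
finger_gap: 54.9
grip_force: 0.0
```

Emit:
carry_out:
  commands:
    - {"translation":[0,0,-0.01],"jaw":0.055,"spin":0}
    - {"translation":[0,0,-0.02],"jaw":0.055,"spin":0}
    - {"translation":[0,0,-0.03],"jaw":0.055,"spin":0}
    - {"translation":[0,0,-0.03],"jaw":0.055,"spin":0}
    - {"translation":[0,0,-0.03],"jaw":0.055,"spin":0}
    - {"translation":[0,0,-0.03],"jaw":0.055,"spin":0}
    - {"translation":[0,0,-0.02],"jaw":0.055,"spin":0}
    - {"translation":[0,0,0],"jaw":0.055,"spin":0}

```text
time: 10.42
tool_pos: [556.8, -9.8, 242.6]
tcp_rot: [179.6, 0.4, 123.7]
ft_force: [2.0, 0.7, 1.6]
finger_gap: 54.9
grip_force: 0.0
```

Run:
```python
from h import *
A=[r.snapshot(n) for n in("wrist","scene","side")]
w=A[0];im=w["pixels"].astype(int)
m=((im.min(2)>150)&(im.max(2)-im.min(2)<60)).astype(np.uint8)
c=max(cv2.findContours(m,0,cv2.CHAIN_APPROX_NONE)[0],key=cv2.contourArea)
for z in(48,51,55):
    W=np.array([at(w,x,z)[:2] for x in c[:,0]],np.float32);t=cv2.minEnclosingTriangle(W[:,None])[1][:,0];ce=t.mean(0);d=t-ce
    print(z,ce.round(1),np.hypot(*d.T).round(1),np.degrees(np.arctan2(d[:,1],d[:,0])).round(1))
o=np.zeros((600,800,3),np.uint8)
o[:300,:400]=cv2.resize(w["pixels"],(400,300))
for k,u in enumerate(((237,205),(322,220))):
    o[300:,400*k:400*k+400]=cv2.resize(A[k+1]["pixels"][u[1]-40:u[1]+40,u[0]-53:u[0]+54],(400,300),interpolation=2)
cv2.imwrite("pics/w7.png",o);s=r.sense();print(s["ft_force"],s["time"])
```

```text
48 [554.1  -8. ] [81.6 81.9 81.5] [143.6  23.4 -96.7]
51 [553.7  -7.4] [80.9 81.2 80.8] [143.6  23.4 -96.7]
55 [553.2  -6.6] [80.2 79.8 79.9] [ 23.4 -96.7 143.6]
[-0.19214559  0.1010373   0.20434842] 10.5667
```

View pics/w7.png

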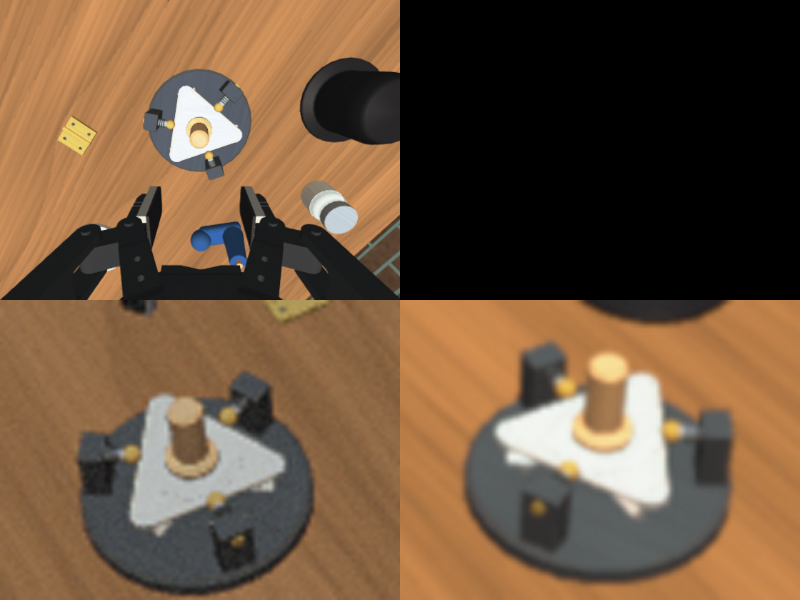

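All three brass noses sit over the plate's edges, the plate is level at 23.4° like the mount, and the gripper is clear.

```bash
python3 -c "
from bench import r
print(r.hand_in())"
```

```text
the job is handed in; nothing more can be done
None
```

The aluminium tri_plate is on the three-ball mount with all three catches over its edges, released and handed in at about 10.6 s; the round plate and look-alikes were not touched.

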